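# Raise the bench supply by four clicks

### The arm

A 6-joint arm with a two-finger parallel gripper is mounted at the origin on a cart in front of the work surface, level with it; the furniture and walls round the work are solid. World frame = base frame: x ahead of the robot, y to its left, z up, the work surface at z = 0. Lengths are in m, angles in rad, forces in N, time in s.
With the tool pointing down it reaches from about 0.4 to 0.825 m from the base axis. Payload 7 kg.
Tool frame: the origin (TCP) lies midway between the tips of the shut fingers; the grasp point (between the pads) lies 19 mm behind it; z points along the fingers, y is the line along which they close (so a half turn about z gives the same grasp; the last joint's range is limited). The gripper opens to 88 mm and grips with 3 to 60 N. Pads are 19 mm wide; open, the fingers measure 130 mm over their backs; the gripper's body (78 mm by 193 mm) begins 47 mm behind the grasp point.
Start: joints at [1.424, 0.359, 0.012, 0, -1.224, -0.288], TCP at [0.284, 0.612, 0.227] pointing down, gripper open.
Joint ranges: [-3.07, 3.07], [-1.43, 2.12], [-1.02, 1.25], [-3.03, 1.67], [-3.05, -0], [-3.03, 3.03]. Speed limits (rad/s): [2.39, 2.39, 3.01, 3.14, 3.14, 3.14].

### API

Orientations are given as [roll, pitch, yaw] about the fixed x, y, z axes, in that order (R = Rz(yaw) Ry(pitch) Rx(roll)).
In Python, from station import arm, grab_frame, camera_params, spot_in gives the robot as it stands.
- The arm moves only by the shell command python3 -m jog 'ROWS' [FORCE]. ROWS is JSON, a list that holds one entry, the list of rows, each a list of 7 numbers: the shift along the tool's x, y, z in mm, then the turn, a rotation vector about the tool's x, y, z in rad, then the finger opening in mm, from 0 to 87.6. In form: [[[x, y, z, wx, wy, wz, fingers], ...]]. A call has 1 to 20 rows; each row is the pose to reach, as a shift and turn from the pose commanded when the call began, along the tool's axes at that moment; what a row does not reach only later rows make up. A row lasts 1/8 s, in which the tool goes at most 62.5 mm and 10.7 degrees, less where a joint would pass 70% of its speed; a pose out of reach is approached as far as the arm can. A call with a gripper value outside its range is refused whole. The fingers move at their own pace and stop on an object; FORCE is the grip in N (left out, the last holds). Time passes only in rows, so rows that repeat a pose let the fingers close. It gives the time, the measured TCP pose, the force, the opening and the grip force at its end, in the units of the state.
- arm.get_state(): the state, without advancing time (a new reading comes with each control period).
- grab_frame(name): name is "scene" or "top"; returns (picture, depth): 384x512x3 uint8, blue, green, red; 384x512 float32, m along the optical axis (not along the pixel's ray), 0 where there is no reading.
- camera_params(name): a dict with "mtx" (3x3 intrinsics, pixels), "R" (3x3) and "t" (3): a world point X has camera coordinates R X + t. Camera axes: x right, y down, z forward; pixel columns grow to the right and rows downward; lengths in m; the calibration is good to about 2 mm. A picture is of the moment at which its call begins. camera_params takes no time and is no camera call.
- arm.job_done(): hands the job in; it is judged then, once.
Trained networks look in the newest picture that a camera, given by its name, has taken for a name from the list of things; names that differ only in an ending like _2 or _b are one class to them, and where a whole thing is asked for, a point or a joint stands for the part that bears it (a point fixed in the world has none). Each returns a list of dicts, best first, with "confidence" (0 to 1); they miss things now and then, are a little off and sometimes report something else, mostly with a low value. They report only what shows in the picture. A call takes as long as a camera call.
- spot_in(query, camera): "uv" ([column, row] in pixels, amid what is visible of it).
The state is a dict: "t": time; "q": joint angles; "qd": joint speeds; "joint_efforts": joint torques, N m; "eef_pos": TCP position; "ee_rot": TCP orientation; "force": force on the tool from outside, world axes, zero at the start; "moment": the same for the moment, N m; "width": finger opening in m; "gripper_force": force on a finger pad.
Only numpy, scipy, OpenCV 4.12 (cv2) and the standard library are available. Lean on these libraries where they do the work, as an engineer would, in place of code of your own. Each camera call takes 0.05 s, during which the arm holds its last target. There are 200 camera calls.

### The job

Without gripping or lifting anything, push the finger post of the bench supply's dial round clockwise with a fingertip by exactly four clicks from where it stands. Then press the round key beside the dial fully down and let it come up again. Be gentle with the dial and leave the spool, the jar and the screwdriver round the supply where they are.

Things in the scene. Friction and masses are not known exactly. Their poses are not given: they have to be found in the camera images.
- supply: Grey bench supply fixed to the bench, housing 150 (x) x 210 (y) x 70 mm high; origin at the centre of its underside, z up, its front with meter window and sockets faces its -x. On the flat top (70 mm up) stand the dial, its axis at (0, 42) mm in the supply's x, y, and the key at (0, -70) mm.
- dial_axis (a point): Point on the dial's axis at the height of the dial's flat upper face, 14 mm above the housing's top. The dial: a black disc 84 mm across with a low hub cap (20 mm across, 4 mm high), a white pointer line and one upright finger post. Ten white ticks on the housing round it, one for each click stop.
- post_top (a point): Centre of the top end of the aluminium finger post: a round upright pin 12 mm across that rises 20 mm above the dial's flat face, 32 mm from the dial's axis. It travels round with the dial; push it on its flank.
- dial (a joint): Dial angle in rad, growing clockwise seen from above. Click stops every 0.4189 rad (24 degrees), from 0 to 3.770. At 0 the post lies 108 degrees counter-clockwise of the supply's x axis. Starts at rest in one of the first four stops. Leaving a stop takes up to 0.3 N m (10 N at the post); past half way the dial snaps ahead of the finger into the next stop and stays.
- key_top (a point): Centre of the upper face of the round key (grey cap 22 mm across) to the right of the dial.
- key (a joint): Travel of the key in m: 0 up, 0.005 fully down; pressed straight down against a spring (4 N when fully down), it comes up by itself.
- solder_spool: Solder spool, 57 mm across, 26 mm high, loose, to the right of the supply; origin under its centre. Leave alone.
- flux_jar: Small flux jar with screw lid, 38 mm across, 33 mm high, loose, to the left of the supply; origin under its centre. Leave alone.
- driver_grey: Grey precision screwdriver, 105 mm long, 20 mm thick, loose, lying in front of the supply; origin under its centre. Leave alone.

How it is judged:
By the outcome, as a careful person would: the job done as asked, in the order asked, and still so for the second after the job is handed in, with the robot touching nothing.
It also fails if it takes over 56 s, if anything falls off the work surface, if the arm or the gripper's body presses on something with over 40 N, if the wrist force passes 120 N, or if a joint passes its speed limit or range.

## Working session

There is one attempt and no reset: what is moved stays moved. The work goes in short steps, Python scripts to look and compute and a shell command to move; the robot and the scene stay as the last step left them, time stands still between calls to the robot, and variables do not carry over. Pictures are saved under pics/ and viewed, at most 12 in all, crops included, and the job is handed in when it is done.

```bash
mkdir -p pics; cat > h.py <<'E'
import numpy as np, cv2
from station import arm, grab_frame, camera_params, spot_in
def pt(cam,d,u,v,z=None):
    p=camera_params(cam);K,R,t=map(np.array,(p["mtx"],p["R"],p["t"]))
    r=np.linalg.inv(K)@[u,v,1.]
    c=-R.T@t; w=R.T@r
    if z is not None: return c+w*(z-c[2])/w[2]
    vv,uu=int(round(v)),int(round(u)); q=d[max(0,vv-1):vv+2,max(0,uu-1):uu+2]; q=q[q>0]
    return c+w*np.median(q) if len(q) else None
E
python3 - <<'E'
from h import *
s=arm.get_state();print(s['t'],s['eef_pos'],s['ee_rot'],s['force'])
ims=[]
for c in("top","scene"):
    im,d=grab_frame(c);np.savez(f"/tmp/{c}.npz",im=im,d=d);cv2.imwrite(f"pics/{c}0.png",im)
    print(c,(-np.array(camera_params(c)["R"]).T@camera_params(c)["t"]).round(3))
    for n in("supply","dial_axis","post_top","key_top","solder_spool","flux_jar","driver_grey"):
        for r in spot_in(n,c)[:2]:
            p=pt(c,d,*r["uv"]);print(n,np.round(r["uv"],1),round(r["confidence"],2),None if p is None else p.round(4))
E
```

```text
0.0 [0.28414398 0.61173935 0.22562909] [ 3.13995366e+00 -1.29425666e-04 -4.34896255e-01] [-0.13244582 -0.4553616  -0.42301021]
top [0.361 0.008 0.944]
supply [282.4 167.9] 0.63 [ 0.5722 -0.0318  0.083 ]
supply [265.5 165.9] 0.22 [0.5756 0.0034 0.0863]
dial_axis [263.5 166.3] 0.88 [0.5748 0.0076 0.0861]
post_top [265.  168.6] 0.55 [0.5696 0.0045 0.0872]
post_top [355.2 169.5] 0.42 [ 0.5826 -0.1958  0.0259]
key_top [320.  160.4] 0.4 [ 0.5864 -0.1094  0.0904]
solder_spool [352.7 169.3] 0.87 [ 0.5834 -0.1906  0.0245]
flux_jar [215.  176.7] 0.56 [0.5646 0.1141 0.0322]
driver_grey [273.3 222.1] 0.64 [ 0.4667 -0.0141  0.0137]
scene [-0.174 -0.627  0.653]
supply [277.9 206.3] 0.79 [ 0.529  -0.0634  0.0681]
supply [307.8 197.5] 0.7 [ 0.5777 -0.1101  0.0904]
dial_axis [268.9 186.3] 0.67 [ 0.5655 -0.0033  0.081 ]
post_top [268.8 187.3] 0.87 [ 0.5624 -0.0058  0.0806]
solder_spool [339.  239.4] 0.61 [ 0.5728 -0.2069  0.0249]
driver_grey [248.8 231. ] 0.54 [ 0.4688 -0.0292  0.0123]
```

View pics/top0.png

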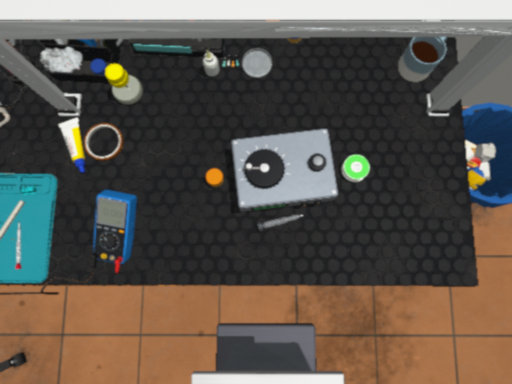

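View pics/scene0.png

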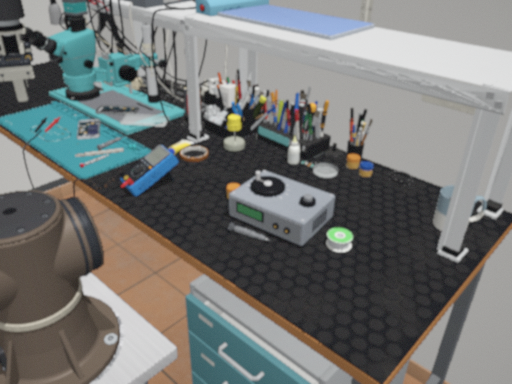

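```bash
cat > m.py <<'E'
from h import *
z=np.load("/tmp/top.npz");im,d=z["im"],z["d"]
p=camera_params("top");K,R,t=map(np.array,(p["mtx"],p["R"],p["t"]))
v,u=np.mgrid[115:225,220:350]
r=np.linalg.inv(K)@np.stack([u.ravel(),v.ravel(),np.ones(u.size)])
P=((R.T@(r*d[v,u].ravel()-t[:,None])).T).reshape(*u.shape,3)
m=((P[...,2]>.055)).astype(np.uint8)
m=cv2.morphologyEx(m,cv2.MORPH_OPEN,np.ones((3,3)))
flat=m.astype(bool)&(P[...,2]<.077)
print("top z",np.median(P[flat][:,2]))
(c,s,a)=cv2.minAreaRect(np.argwhere(m)[:,::-1].astype(np.float32));print(c,s,a)
q=cv2.boxPoints((c,s,a))+[220,115]
W=np.array([pt("top",d,*x,z=.07) for x in q]);print(W.round(4),"centre",W.mean(0).round(4))
print("sides",np.linalg.norm(np.diff(W,axis=0),axis=1))
hi=P[...,2]>.094
for zz in((.079,.2),(.092,.2),(.098,.2)):
    k=(P[...,2]>zz[0]).astype(np.uint8);n,l,st,ce=cv2.connectedComponentsWithStats(k)
    for i in range(1,n):
        if st[i,4]>3: print(zz[0],st[i,4],(ce[i]+[220,115]).round(1),P[l==i].mean(0).round(4),P[l==i][:,2].max())
a=cv2.resize(im[120:215,225:345],None,fx=6,fy=6,interpolation=cv2.INTER_CUBIC);cv2.imwrite("pics/topc.png",a[:600,:800])
S=np.load("/tmp/scene.npz")["im"];cv2.imwrite("pics/scenec.png",cv2.resize(S[160:260,220:350],None,fx=6,fy=6,interpolation=cv2.INTER_CUBIC))
E
python3 m.py
```

```text
top z 0.06895284934227239
(64.52488708496094, 53.508941650390625) (70.36031341552734, 99.60616302490234) 83.21102905273438
[[ 0.6379  0.0774  0.07  ]
 [ 0.6644 -0.1351  0.07  ]
 [ 0.5118 -0.1481  0.07  ]
 [ 0.4869  0.0579  0.07  ]] centre [ 0.5752 -0.037   0.07  ]
sides [0.21417822 0.15309822 0.20746197]
0.079 1216 [264.4 168. ] [0.5716 0.0057 0.085 ] 0.9439084615548298
0.079 225 [317.7 161.2] [ 0.5861 -0.1053  0.0845] 0.09513502557909868
0.092 34 [248.8 166.1] [0.5715 0.0376 0.1011] 0.10515049399867303
0.098 29 [248.8 165.6] [0.5722 0.0376 0.1022] 0.10515049399867303
```

View pics/topc.png

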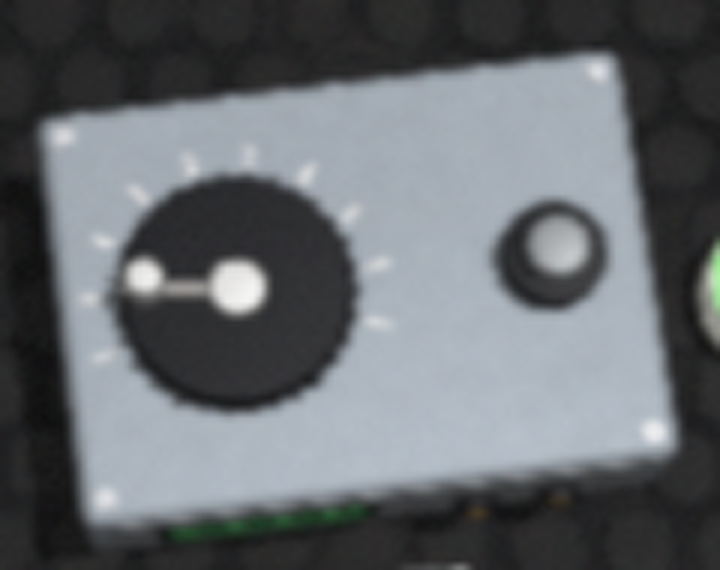

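View pics/scenec.png

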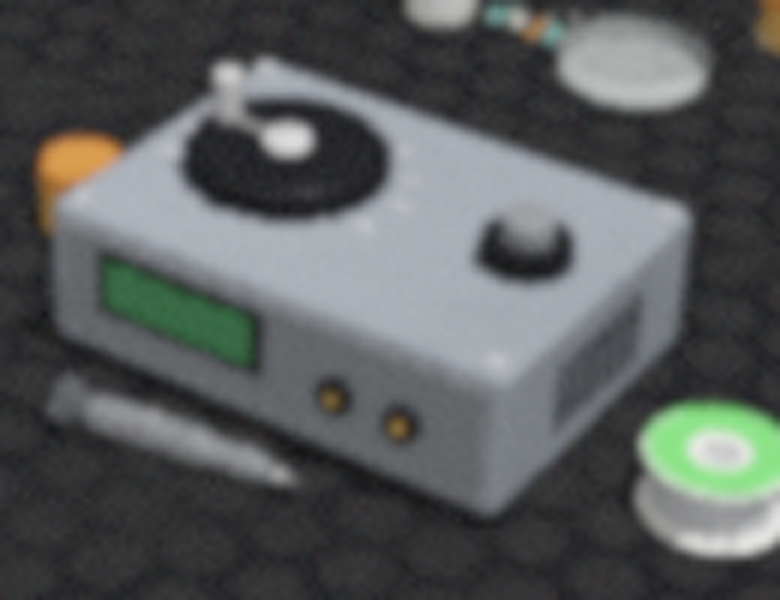

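Both views agree. In the top crop the hub is at pixel (264.5,167.8), the post at (248.8,165.8) on the second of ten ticks (stop 1), and the key at about (317.8,160.5).

```bash
cat > w.py <<'E'
from h import *
d=np.load("/tmp/top.npz")["d"];ds=np.load("/tmp/scene.npz")["d"]
print("hub",pt("top",d,264.4,167.7,z=.088),pt("scene",ds,220+287/6,160+139/6,z=.088))
print("post",pt("top",d,248.8,165.8,z=.104),pt("scene",ds,220+228/6,160+72/6,z=.104))
print("key",pt("top",d,317.8,160.5,z=.092),pt("scene",ds,220+530/6,160+220/6,z=.092))
print("key depth",[pt("top",d,317.8+i,160.5+j)[2].round(3) for i in(-7,-3,-1,0,1,3,7) for j in(-1,1)])
yaw=np.deg2rad(7)
for yaw in np.deg2rad([6,7,8]):
  c,s=np.cos(yaw),np.sin(yaw);Rz=np.array([[c,-s],[s,c]]);C=np.array([.5755,-.037])
  print(C+Rz@[0,.042],C+Rz@[0,-.07])
E
python3 w.py
```

```text
hub [0.57132436 0.00570412 0.088     ] [0.56576028 0.00059418 0.088     ]
post [0.57135499 0.03747559 0.104     ] [0.56850728 0.03551567 0.104     ]
key [ 0.58571491 -0.10465596  0.092     ] [ 0.57933832 -0.11025207  0.092     ]
key depth [np.float64(0.081), np.float64(0.082), np.float64(0.091), np.float64(0.089), np.float64(0.091), np.float64(0.089), np.float64(0.091), np.float64(0.09), np.float64(0.091), np.float64(0.091), np.float64(0.091), np.float64(0.091), np.float64(0.08), np.float64(0.081)]
[0.5711098  0.00476992] [ 0.58281699 -0.10661653]
[0.57038149 0.00468694] [ 0.58403085 -0.10647823]
[0.56965473 0.00459126] [ 0.58524212 -0.10631876]
```

```bash
cat > g.py <<'E'
import sys
from h import *
from scipy.spatial.transform import Rotation as Ro
# target x y z yaw -> tool shift mm and rotvec
def go(x,y,z,yaw,s=None):
    s=s or arm.get_state();R0=Ro.from_euler('xyz',s['ee_rot']);R1=Ro.from_euler('xyz',[np.pi,0,yaw])
    return (R0.inv().apply(np.array([x,y,z])-s['eef_pos'])*1000).round(1),(R0.inv()*R1).as_rotvec().round(4)
if __name__=="__main__":
    s=arm.get_state();print(s['t'],np.round(s['eef_pos'],4),np.round(s['ee_rot'],4),np.round(s['force'],2),np.round(s['q'],3),s['width']);print(go(*map(float,sys.argv[1:])))
E
python3 g.py .538 .041 .15 0.02
```

```text
0.8 [0.2843 0.6122 0.2266] [-3.1415  0.     -0.4348] [ 0.01 -0.39  0.64] [ 1.424  0.359  0.012 -0.    -1.224 -0.288] 0.08756986885577692
(array([470.7, 411.2,  76.6]), array([-1.000e-04,  0.000e+00, -4.548e-01]))
```

```bash
python3 -m jog '[[[30,26,5,0,0,-0.03,0],[70,61,11,0,0,-0.07,0],[110,96,18,0,0,-0.11,0],[150,131,24,0,0,-0.15,0],[190,166,31,0,0,-0.19,0],[230,201,37,0,0,-0.23,0],[270,236,44,0,0,-0.27,0],[310,271,50,0,0,-0.31,0],[350,306,57,0,0,-0.35,0],[390,341,63,0,0,-0.39,0],[430,376,70,0,0,-0.43,0],[455,398,74,0,0,-0.455,0],[471,411,77,0,0,-0.455,0],[471,411,77,0,0,-0.455,0],[471,411,77,0,0,-0.455,0]]]'; python3 g.py .538 .041 .091 0.02
python3 - <<'E'
from h import *
im,d=grab_frame("top");cv2.imwrite("pics/t1.png",cv2.resize(im[100:225,200:360],None,fx=4,fy=4,interpolation=cv2.INTER_CUBIC))
im,d=grab_frame("scene");cv2.imwrite("pics/s1.png",cv2.resize(im[120:260,200:360],None,fx=4,fy=4,interpolation=cv2.INTER_CUBIC))
E
```

```text
t: 2.68
eef_pos: [0.5383, 0.0412, 0.1497]
ee_rot: [-3.141, -0.0, 0.02]
force: [0.6, -0.4, 1.0]
width: 0.0005
gripper_force: 0.0
2.675 [0.5383 0.0412 0.1497] [-3.1415e+00 -1.0000e-04  2.0000e-02] [ 0.59 -0.4   0.97] [ 0.44   0.203 -0.394 -0.    -0.974  1.151] 0.0005059214305090656
(array([-0.3,  0.2, 58.7]), array([-0.0001, -0.0001, -0.    ]))
```

View pics/s1.png

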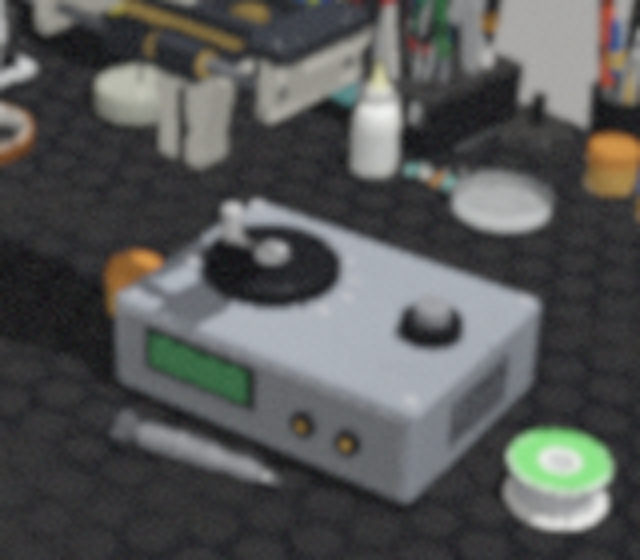

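```bash
python3 - <<'E'
from h import *
for c,o in(("scene",(200,120)),("top",(200,100))):
    p=camera_params(c)
    for X in([.538,.041,.15],[.571,.0055,.088],[.571,.0375,.104],[.585,-.1055,.092]):
        q=p["mtx"]@(p["R"]@np.array(X)+p["t"]);print(c,X,((q[:2]/q[2]-o)*4).round())
E
```

```text
scene [0.538, 0.041, 0.15] [192. 154.]
scene [0.571, 0.0055, 0.088] [271. 247.]
scene [0.571, 0.0375, 0.104] [232. 205.]
scene [0.585, -0.1055, 0.092] [433. 300.]
top [0.538, 0.041, 0.15] [184. 308.]
top [0.571, 0.0055, 0.088] [258. 271.]
top [0.571, 0.0375, 0.104] [195. 264.]
top [0.585, -0.1055, 0.092] [473. 243.]
```

View pics/t1.png

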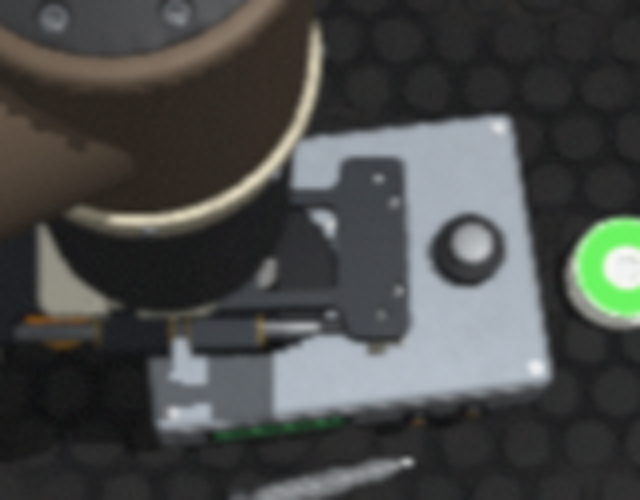

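Tips are where projected (scene crop 192,154), and hub and post project onto the image. I'll descend beside the post.

```bash
python3 -m jog '[[[0,0,20,0,0,0,0],[0,0,40,0,0,0,0],[0,0,52,0,0,0,0],[0,0,58,0,0,0,0],[0,0,58,0,0,0,0],[4,0,58,0,0,0,0],[8,0,58,0,0,0,0],[12,0,58,0,0,0,0],[14,0,58,0,0,0,0],[14,0,58,0,0,0,0]]]'
python3 g.py .553 .041 .0915 0.02
```

```text
t: 4.03
eef_pos: [0.5525, 0.0412, 0.0915]
ee_rot: [3.142, 0.0, 0.02]
force: [0.9, -0.0, 0.1]
width: 0.0004
gripper_force: 0.0
4.025 [0.5525 0.0412 0.0915] [3.1415e+00 1.0000e-04 2.0000e-02] [ 0.87 -0.04  0.09] [ 0.428  0.289 -0.432 -0.    -0.85   1.163] 0.00038051062896530483
(array([ 0.5,  0.3, -0. ]), array([0.    , 0.0001, 0.    ]))
```

```bash
python3 - <<'E'
from g import *
A=np.array([.571,.0055]);s=arm.get_state();p=s['eef_pos'][:2]-A
for th in range(3,103,3):
    a=-np.deg2rad(th);c,n=np.cos(a),np.sin(a);q=A+np.array([[c,-n],[n,c]])@p
    sh,r=go(*q,.0915,.02+a,s);print([*map(float,sh[:2].round(1))],r[2].round(3),th)
E
```

```text
[1.9, -0.9] 0.052 3
[3.9, -1.7] 0.105 6
[5.9, -2.3] 0.157 9
[7.9, -2.9] 0.209 12
[10.0, -3.4] 0.262 15
[12.0, -3.7] 0.314 18
[14.1, -4.0] 0.366 21
[16.2, -4.1] 0.419 24
[18.3, -4.1] 0.471 27
[20.4, -4.1] 0.524 30
[22.5, -3.9] 0.576 33
[24.6, -3.6] 0.628 36
[26.7, -3.2] 0.681 39
[28.7, -2.6] 0.733 42
[30.7, -2.0] 0.785 45
[32.7, -1.3] 0.838 48
[34.7, -0.4] 0.89 51
[36.5, 0.5] 0.942 54
[38.4, 1.5] 0.995 57
[40.2, 2.6] 1.047 60
[41.9, 3.9] 1.1 63
[43.5, 5.2] 1.152 66
[45.1, 6.5] 1.204 69
[46.6, 8.0] 1.257 72
[48.1, 9.6] 1.309 75
[49.4, 11.2] 1.361 78
[50.7, 12.9] 1.414 81
[51.8, 14.6] 1.466 84
[52.9, 16.4] 1.518 87
[53.9, 18.3] 1.571 90
[54.8, 20.2] 1.623 93
[55.6, 22.2] 1.676 96
[56.2, 24.2] 1.728 99
[56.8, 26.2] 1.78 102
```

```bash
python3 -m jog '[[[1.9,-0.9,0,0,0,0.052,0],[3.9,-1.7,0,0,0,0.105,0],[5.9,-2.3,0,0,0,0.157,0],[7.9,-2.9,0,0,0,0.209,0],[10,-3.4,0,0,0,0.262,0],[12,-3.7,0,0,0,0.314,0],[14.1,-4,0,0,0,0.366,0],[16.2,-4.1,0,0,0,0.419,0],[16.2,-4.1,0,0,0,0.419,0]]]'
cat > look.py <<'E'
import sys
from h import *
im,d=grab_frame("scene");cv2.imwrite(f"pics/{sys.argv[1]}.png",cv2.resize(im[140:230,220:350],None,fx=6,fy=6,interpolation=cv2.INTER_CUBIC))
s=arm.get_state();print(s['t'],s['eef_pos'],s['ee_rot'],s['force'])
p=camera_params("scene")
for k in range(0,8):
    a=np.deg2rad(115.5-24*k);X=[.571+.032*np.cos(a),.0055+.032*np.sin(a),.104];q=p["mtx"]@(p["R"]@np.array(X)+p["t"]);print(k,((q[:2]/q[2]-(220,140))*6).round())
print([(np.round((np.array(r["uv"])-(220,140))*6),round(r["confidence"],2)) for r in spot_in("post_top","scene")])
E
python3 look.py a1
```

```text
t: 5.15
eef_pos: [0.5685, 0.0458, 0.0915]
ee_rot: [3.142, 0.0, -0.398]
force: [0.1, -0.6, -0.6]
width: 0.0007
gripper_force: 0.0
5.2 [0.5685728  0.04572729 0.09158056] [-3.14151837e+00 -2.29623891e-04 -3.97545972e-01] [0.17113979 0.73019589 0.56276973]
0 [211. 203.]
1 [227. 189.]
2 [253. 180.]
3 [285. 177.]
4 [317. 180.]
5 [344. 190.]
6 [362. 204.]
7 [368. 220.]
[(array([275., 281.]), 0.56)]
```

View pics/a1.png

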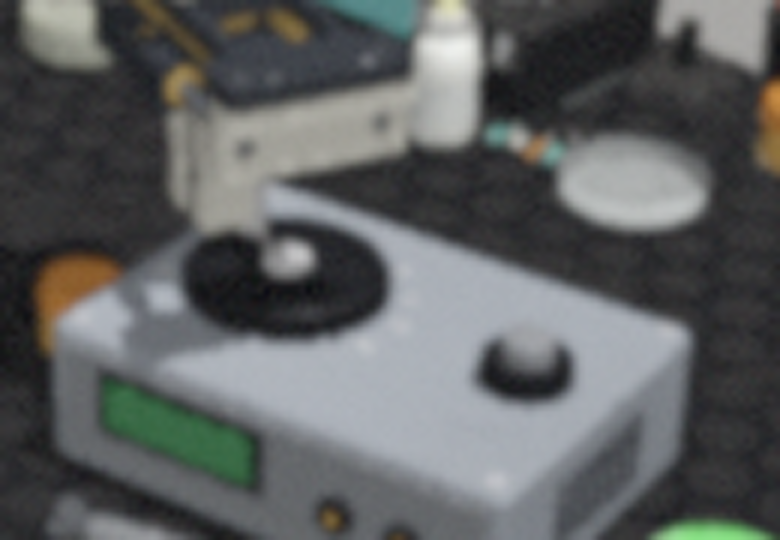

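The post has moved to about (265,215), beside stop 2's projection, with no force left, so that's one click. Continuing the arc.

```bash
cat > arc.py <<'E'
from g import *
import sys
A=np.array([.571,.0055]);s=arm.get_state();p=np.array([-.0185,.0357])
for th in range(int(sys.argv[1]),int(sys.argv[2])+1,3):
    a=-np.deg2rad(th);c,n=np.cos(a),np.sin(a);q=A+np.array([[c,-n],[n,c]])@p
    sh,r=go(*q,.0915,.02+a,s);print(*map(float,sh[:2].round(1)),r[2].round(3),th)
E
python3 arc.py 27 72
```

```text
1.9 -0.8 0.054 27
3.9 -1.6 0.106 30
5.9 -2.3 0.158 33
7.9 -2.8 0.211 36
10.0 -3.3 0.263 39
12.0 -3.6 0.316 42
14.1 -3.9 0.368 45
16.2 -4.0 0.42 48
18.3 -4.0 0.473 51
20.4 -4.0 0.525 54
22.5 -3.8 0.577 57
24.6 -3.5 0.63 60
26.7 -3.0 0.682 63
28.7 -2.5 0.734 66
30.7 -1.9 0.787 69
32.7 -1.2 0.839 72
```

```bash
python3 -m jog '[[[1.9,-0.8,0,0,0,0.054,0],[3.9,-1.6,0,0,0,0.106,0],[5.9,-2.3,0,0,0,0.158,0],[7.9,-2.8,0,0,0,0.211,0],[10,-3.3,0,0,0,0.263,0],[12,-3.6,0,0,0,0.316,0],[14.1,-3.9,0,0,0,0.368,0],[16.2,-4,0,0,0,0.42,0],[18.3,-4,0,0,0,0.473,0],[20.4,-4,0,0,0,0.525,0],[22.5,-3.8,0,0,0,0.577,0],[24.6,-3.5,0,0,0,0.63,0],[26.7,-3,0,0,0,0.682,0],[28.7,-2.5,0,0,0,0.734,0],[30.7,-1.9,0,0,0,0.787,0],[32.7,-1.2,0,0,0,0.839,0],[32.7,-1.2,0,0,0,0.839,0]]]'
python3 look.py a2; python3 arc.py 75 96
```

```text
t: 7.38
eef_pos: [0.5991, 0.0341, 0.0915]
ee_rot: [3.142, 0.0, -1.237]
force: [-0.7, 1.4, -0.2]
width: 0.0004
gripper_force: 0.5
7.425 [0.599054   0.03415039 0.09150868] [ 3.14157137e+00  6.61714422e-05 -1.23616926e+00] [-0.85635383  0.43872655  0.09392679]
0 [211. 203.]
1 [227. 189.]
2 [253. 180.]
3 [285. 177.]
4 [317. 180.]
5 [344. 190.]
6 [362. 204.]
7 [368. 220.]
[(array([310., 289.]), 0.79)]
2.0 -1.0 0.053 75
3.9 -1.8 0.105 78
5.9 -2.5 0.158 81
8.0 -3.1 0.21 84
10.0 -3.5 0.262 87
12.1 -3.9 0.314 90
14.2 -4.1 0.367 93
16.3 -4.3 0.419 96
```

View pics/a2.png

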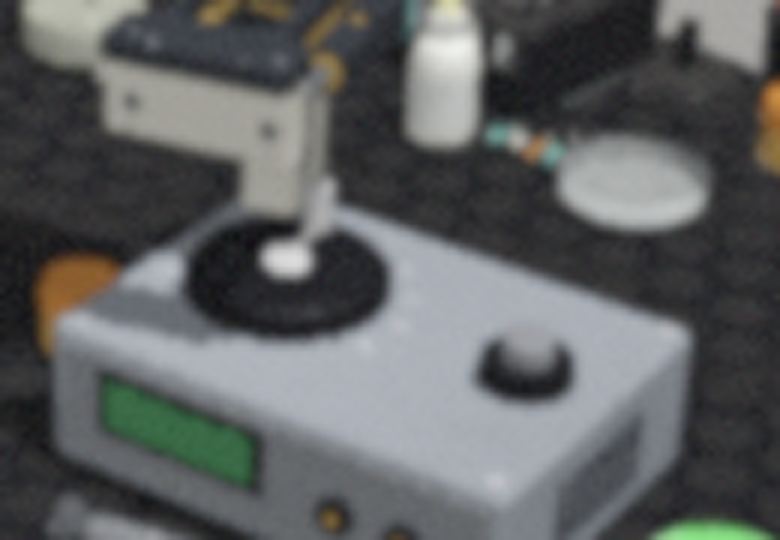

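The post is at (322,183), so it's at stop 4: three clicks done. One more to go.

```bash
python3 -m jog '[[[2,-1,0,0,0,0.053,0],[3.9,-1.8,0,0,0,0.105,0],[5.9,-2.5,0,0,0,0.158,0],[8,-3.1,0,0,0,0.21,0],[10,-3.5,0,0,0,0.262,0],[12.1,-3.9,0,0,0,0.314,0],[14.2,-4.1,0,0,0,0.367,0],[15.6,-4.2,0,0,0,0.40,0],[15.6,-4.2,0,0,0,0.40,0]]]'
python3 look.py a3
```

```text
t: 8.6
eef_pos: [0.6082, 0.0208, 0.0915]
ee_rot: [-3.142, 0.0, -1.637]
force: [-0.5, 1.4, 0.7]
width: 0.0008
gripper_force: 0.6
8.65 [0.60816111 0.02081972 0.09155595] [-3.14155587e+00  1.23358246e-04 -1.63676807e+00] [-0.64611565  1.40734771  0.08057422]
0 [211. 203.]
1 [227. 189.]
2 [253. 180.]
3 [285. 177.]
4 [317. 180.]
5 [344. 190.]
6 [362. 204.]
7 [368. 220.]
[(array([296., 269.]), 0.8)]
```

View pics/a3.png

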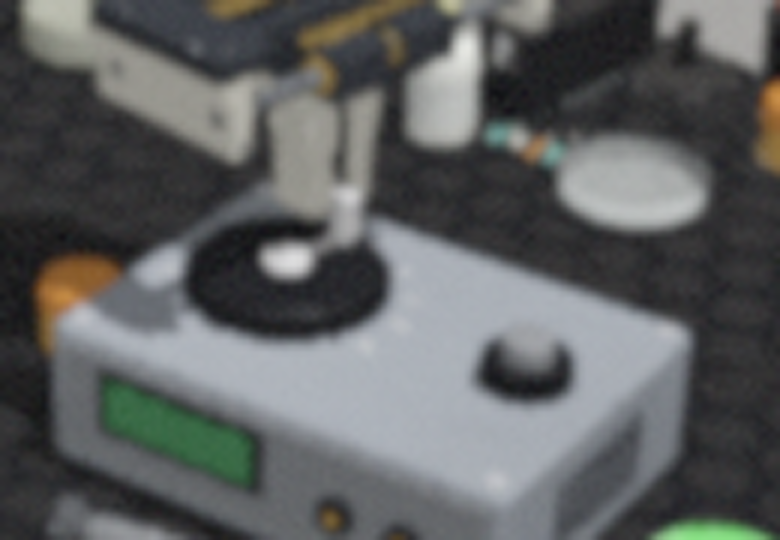

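The post is at (346,193), matching stop 5: four clicks done. I'll retreat, lift and check from above later.

```bash
python3 -m jog '[[[-3,0,0,0,0,0,0],[-8,0,0,0,0,0,0],[-12,0,-5,0,0,0,0],[-12,0,-25,0,0,0,0],[-12,0,-50,0,0,0,0],[-12,0,-60,0,0,0,0],[-12,0,-60,0,0,0,0]]]'
python3 g.py .585 -.1055 .13 -1.637
```

```text
t: 9.57
eef_pos: [0.6093, 0.033, 0.1521]
ee_rot: [-3.14, 0.001, -1.638]
force: [0.2, -0.4, -0.4]
width: 0.0005
gripper_force: 0.0
9.575 [0.6093 0.033  0.1521] [-3.1403e+00  7.0000e-04 -1.6377e+00] [ 0.21 -0.41 -0.44] [ 0.374  0.309 -0.239 -0.    -1.021 -0.441] 0.0004914072447926083
(array([139.8,  15. ,  22. ]), array([-0.0013,  0.0007, -0.0007]))
```

```bash
python3 -m jog '[[[25,3,0,0,0,0,0],[60,6,0,0,0,0,0],[95,10,0,0,0,0,0],[125,13,0,0,0,0,0],[140,15,0,0,0,0,0],[140,15,10,0,0,0,0],[140,15,30,0,0,0,0],[140,15,46,0,0,0,0],[140,15,54,0,0,0,0],[140,15,54,0,0,0,0],[140,15,54,0,0,0,0]]]'; python3 look.py k1
```

```text
t: 10.95
eef_pos: [0.5851, -0.1058, 0.0981]
ee_rot: [-3.141, 0.0, -1.637]
force: [0.1, -0.3, 0.7]
width: 0.0005
gripper_force: 0.0
11.0 [ 0.58514832 -0.10582887  0.09819603] [-3.14050242e+00  7.59770687e-05 -1.63752396e+00] [-0.52047674 -1.44839446 -0.16698384]
0 [211. 203.]
1 [227. 189.]
2 [253. 180.]
3 [285. 177.]
4 [317. 180.]
5 [344. 190.]
6 [362. 204.]
7 [368. 220.]
[(array([524., 341.]), 0.72), (array([289., 297.]), 0.69)]
```

View pics/k1.png

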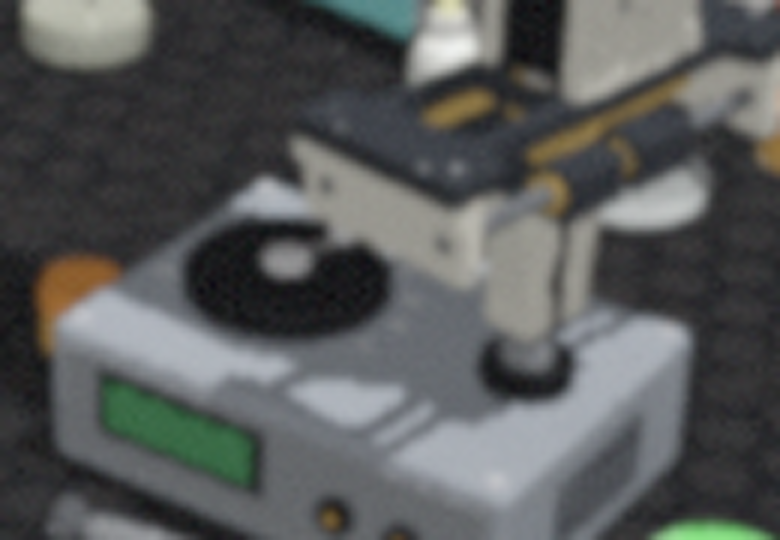

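```bash
python3 -m jog '[[[0,0,2,0,0,0,0],[0,0,4,0,0,0,0],[0,0,6,0,0,0,0],[0,0,8,0,0,0,0],[0,0,9,0,0,0,0],[0,0,10,0,0,0,0],[0,0,10,0,0,0,0]]]'
```

```text
t: 11.92
eef_pos: [0.5846, -0.106, 0.0877]
ee_rot: [-3.142, -0.0, -1.638]
force: [-1.0, 0.2, 2.8]
width: 0.0001
gripper_force: 1.5
```

```bash
python3 -m jog '[[[0,0,0.7,0,0,0,0],[0,0,1.4,0,0,0,0],[0,0,1.4,0,0,0,0]]]'; python3 -m jog '[[[0,0,0.5,0,0,0,0],[0,0,1,0,0,0,0],[0,0,1,0,0,0,0]]]'
```

```text
t: 12.3
eef_pos: [0.5846, -0.106, 0.0863]
ee_rot: [-3.142, -0.0, -1.638]
force: [-1.8, 0.6, 4.6]
width: -0.0001
gripper_force: 2.3
t: 12.68
eef_pos: [0.5847, -0.106, 0.0862]
ee_rot: [-3.141, -0.0, -1.637]
force: [-4.3, 0.5, 11.7]
width: 0.0005
gripper_force: 5.8
```

Key bottomed out at 0.0862 (5 mm of travel, 11.7 N). Release and move clear.

```bash
python3 -m jog '[[[0,0,-2,0,0,0,0],[0,0,-6,0,0,0,0],[0,0,-15,0,0,0,0],[0,0,-40,0,0,0,0],[0,0,-75,0,0,0,0],[0,0,-105,0,0,0,0],[30,15,-115,0,0,0,0],[70,30,-115,0,0,0,0],[110,50,-115,0,0,0,0],[150,70,-115,0,0,0,0],[180,80,-115,0,0,0,0],[190,80,-115,0,0,0,0],[190,80,-115,0,0,0,0]]]'
python3 - <<'E'
from h import *
im,d=grab_frame("top")
a=cv2.resize(im[110:235,195:365],None,fx=4.6,fy=4.6,interpolation=cv2.INTER_CUBIC);cv2.imwrite("pics/f.png",a)
print(pt("top",d,317.8,160.5)[2])
for n in("solder_spool","flux_jar","driver_grey"):
    for r in spot_in(n,"top")[:1]:print(n,r["uv"],r["confidence"])
E
```

```text
t: 14.3
eef_pos: [0.4923, -0.2905, 0.2002]
ee_rot: [-3.141, 0.0, -1.639]
force: [-0.3, 0.5, -0.1]
width: 0.0004
gripper_force: 0.0
0.652284967637595
solder_spool [276.6, 220.5] 0.19
flux_jar [266.2, 166.0] 0.68
driver_grey [275.8, 222.7] 0.72
```

View pics/f.png

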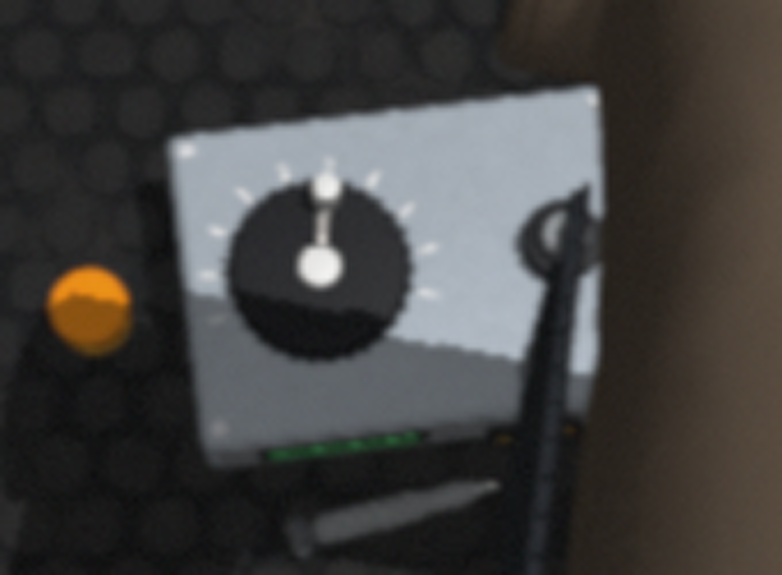

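The post at (326,187) points at the sixth tick, (328,160), which is stop 5. The jar and the screwdriver look unmoved; the arm hides the spool in this view.

```bash
python3 -c "
from station import arm
print(arm.job_done())"
```

```text
the job is handed in; nothing more can be done
None
```

The job is handed in: I pushed the dial four clicks clockwise (stop 1 to stop 5), then pressed the key fully down and released it. The jar and screwdriver look unmoved, but the arm hid the spool and part of the key in the last picture, so I did not see those two afterwards.

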